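Sieve the hazelnuts out of the walnuts

ROBOT

A 6-joint arm with a two-finger parallel gripper is mounted at the origin on a cart in front of the work surface, level with it; the furniture and walls round the work are solid. World frame = base frame: x ahead of the robot, y to its left, z up, the work surface at z = 0. Lengths are in m, angles in rad, forces in N, time in s.
With the tool pointing down it reaches from about 0.25 to 0.725 m from the base axis. Payload 4 kg.
Tool frame: the origin (TCP) lies midway between the tips of the shut fingers; the grasp point (between the pads) lies 19 mm behind it; z points along the fingers, y is the line along which they close (so a half turn about z gives the same grasp; the last joint's range is limited). The gripper opens to 85 mm and grips with 20 to 120 N. Pads are 22 mm wide; open, the fingers measure 114 mm over their backs; the gripper's body (76 mm by 85 mm) begins 54 mm behind the grasp point. The pads swing forward as they close: fully open they stand 13 mm farther back than shut.
Start: joints at [-1.3, 0.241, 0.005, 1.335, 0, 1.571], TCP at [0.134, -0.482, 0.231] pointing down, gripper open.
Joint ranges: [-2.72, 2.72], [-1.05, 1.87], [-1.09, 1.28], [-1.99, 2.15], [-1.42, 1.44], [-3.14, 3.14]. Speed limits (rad/s): [2.79, 2.79, 3.14, 3.14, 3.14, 3.14].

INTERFACE

Orientations are given as a unit quaternion [x, y, z, w].
In Python, from workcell import bot gives the robot as it stands. The module is installed in compiled form; this text tells all that it offers.
- The arm moves only by the tool drive_tool, never from a script. Its arguments are lists of equal length, an entry for each row: "slide": the shift along the tool's x, y, z scaled (see below), a list of three; "rotation": the turn, a rotation vector about the tool's x, y, z scaled (see below), a list of three. A call has exactly 8 rows; each row is the pose to reach, as a shift and turn from the pose commanded when the call began, along the tool's axes at that moment; what a row does not reach only later rows make up. The controller multiplies each number of a shift by 250 mm and each number of a turn by 0.5 rad. A row lasts 1/8 s, in which the tool goes at most 62.5 mm and 10.7 degrees, less where a joint would pass 70% of its speed; a pose out of reach is approached as far as the arm can. A call with a number of a shift or a turn outside -1 to 1 is refused whole. A call with a gripper value outside its range is refused whole. "gripper" is the opening, from 0 (shut) to 1 (fully open), set as the call begins (left out, the last holds). The fingers move at their own pace and stop on an object; the grip force is fixed at half the most. Time passes only in rows, so rows that repeat a pose let the fingers close, or fill a call up. It gives the time, the measured TCP pose, the force, the opening and the grip force at its end, in the units of the state.
- bot.get_obs(): the state, without advancing time (a new reading comes with each control period).
- bot.camera(name): name is "scene" or "side" or "wrist"; returns a dict with "image" (480x640x3 uint8, red, green, blue), "z_map" (480x640 float32, m along the optical axis (not along the pixel's ray), 0 where there is no reading), "camera_matrix" (3x3 intrinsics, pixels), "k1" (the pictures are not rectified: a ray, as slopes to the right and down, at radius r is drawn at 1 + k1 r^2 times it, then the intrinsics apply), "xyz" and "orientation" of the camera in the world. Camera axes: x right, y up, looking along -z (the intrinsics and any distortion apply to the point x, -y, -z); pixel columns grow to the right and rows downward; lengths in m; the calibration is good to about 2 mm. A picture is of the moment at which its call begins.
- bot.job_done(): hands the job in; it is judged then, once.
The state is a dict: "clock": time; "joint_pos": joint angles; "joint_vel": joint speeds; "tau": joint torques, N m; "eef_pos": TCP position; "tool_rot": TCP orientation; "ft_force": force on the tool from outside, world axes, zero at the start; "ft_torque": the same for the moment, N m; "grip_width": finger opening in m; "grasp_force": force on a finger pad.
Only numpy, scipy, OpenCV 4.12 (cv2) and the standard library are available. Lean on these libraries where they do the work, as an engineer would, in place of code of your own. Each camera call takes 0.05 s, during which the arm holds its last target. There are 200 camera calls.

TASK

Pick up the wooden nut sieve by its handle, hold it over the steel baking tin and rock or shake it until all the small hazelnuts have dropped through its rods into the tin, while the walnuts stay in the sieve. Then tip the walnuts over the sieve's low lip into the white bowl, and stand the empty sieve upright on the worktop again and let go.

Things in the scene. Friction and masses are not known exactly. Their poses are not given: they have to be found in the camera images.
- sieve_grip (a point): centre of the handle of the loose wooden nut sieve (0.3 kg, 128 x 198 x 116 mm in its own x, y, z; z up, stands on the worktop). Handle: flat-sided bar along its x, like a basket's, 14 mm thick in y, 22 mm tall, 112 mm free length, centre 105 mm above the underside; 40 mm free below it. Side walls 48 mm high. +y (lip end) starts to the robot's left, turned up to 0.5 rad
- sieve_rods (a point): middle of the sieve's rod floor, 50 mm towards -y and 85 mm below the handle centre. Four rods run along y for 75 mm from a 55 mm high end wall at y = -90 mm; gaps 18 mm: hazelnuts drop through, walnuts do not. From the rods a solid ramp goes down 18 degrees towards +y to the pan. A tilt of 25 to 40 degrees, this end down, rolls all nuts from the pan over the rods
- sieve_lip (a point): middle of the lip edge, the sieve's low open end, 104 mm towards +y and 81 mm below the handle centre. Between ramp and lip lies the pan, a level solid floor from y = 32 to 72 mm, 6 mm above the underside, where all nuts start; from there the lip slopes up 29 degrees. A tilt of about 45 degrees or more, this end down, rolls the walnuts out over the lip
- baking_tin_in (a point): centre of the inner floor (3 mm above the worktop) of the rectangular steel baking tin, fixed, 160 mm along its x, 150 mm along its y, walls 32 mm high and 3 mm thick, open at the top; it stands at the left or in the middle of the worktop, turned up to 0.15 rad
- bowl_in (a point): centre of the inner floor of the round white bowl, fixed, about 5 mm above the worktop; its rim is 65 mm above the worktop and 152 mm across; it stands at the left, in the middle or at the right of the worktop. Beyond x = 0.57 m wall cupboards hang 0.41 m above the worktop, and a tall fridge stands right of y = -0.52 m: keep the arm clear of both when it leans
- hazelnut_0: hazelnut, a dark ball of 14 mm diameter, loose, 10 g; origin at its centre
- hazelnut_1: hazelnut, a dark ball of 14 mm diameter, loose, 10 g; origin at its centre
- hazelnut_2: hazelnut, a dark ball of 14 mm diameter, loose, 10 g; origin at its centre
- walnut_0: walnut, a pale ball of 34 mm diameter with a seam, loose, 14 g; origin at its centre
- walnut_1: walnut, a pale ball of 34 mm diameter with a seam, loose, 14 g; origin at its centre

How it is judged:
By the outcome, as a careful person would: the job done as asked, in the order asked, and still so for the second after the job is handed in, with the robot touching nothing.
It also fails if it takes over 67 s, if anything falls off the work surface, if the arm or the gripper's body presses on something with over 40 N, if the wrist force passes 120 N, or if a joint passes its speed limit or range.

## Working session

There is one attempt and no reset: what is moved stays moved. The work goes in short steps, Python scripts to look and compute and a tool call to move; the robot and the scene stay as the last step left them, time stands still between calls to the robot, and variables do not carry over. Pictures are saved under pics/ and viewed, at most 10 in all, crops included, and the job is handed in when it is done.

Besides the shell and the picture viewer there is one more tool, called after "Emit:" as name(argument=value, ...) on one line, values as JSON. drive_tool: Moves the arm, as the interface text tells. Shifts and turns lie within -1 to 1; 1 stands for 250 mm of shift or 0.5 rad of turn. Its arguments: {"type":"object","properties":{"slide":{"type":"array","items":{"type":"array","items":{"type":"number"}}},"rotation":{"type":"array","items":{"type":"array","items":{"type":"number"}}},"gripper":{"type":"number"}},"required":["slide","rotation"]}

```bash
mkdir -p pics
cat > h.py <<'E'
import numpy as np, cv2
from scipy.spatial.transform import Rotation as R
from workcell import bot
def snap(name,fn=None):
    c=bot.camera(name)
    if fn: cv2.imwrite('pics/'+fn,cv2.cvtColor(c['image'],cv2.COLOR_RGB2BGR))
    np.savez('/tmp/'+name+'.npz',**c)
    return c
def cloud(c):
    K=c['camera_matrix'];k=float(c['k1'])
    v,u=np.mgrid[0:480,0:640].astype(float)
    d=np.stack([(u-K[0,2])/K[0,0],(v-K[1,2])/K[1,1]],-1)
    s=d.copy()
    for _ in range(20):
        s=d/(1+k*(s**2).sum(-1,keepdims=True))
    z=c['z_map'][...,None]
    p=np.concatenate([s[...,:1]*z,-s[...,1:]*z,-z],-1)
    return p@R.from_quat(c['orientation']).as_matrix().T+c['xyz']
E
python3 - <<'E'
from h import *
a=snap('scene','s1.png');b=snap('side','d1.png')
for c in(a,b):print(c['xyz'],c['orientation'],c['k1'],c['camera_matrix'].tolist())
o=bot.get_obs();print(o['clock'],o['eef_pos'],o['tool_rot'],o['ft_force'],o['grip_width'])
E
```

```text
[-0.1847532   1.01640075  0.55848889] [-0.16535314  0.53232969  0.79755019 -0.23064503] -0.12845542084572764 [[497.67739242912893, 0.0, 322.0990939909487], [0.0, 497.67739242912893, 238.33275002634218], [0.0, 0.0, 1.0]]
[-0.41716313 -0.03205895  0.68925309] [ 0.34578611 -0.30790082 -0.57891578  0.67118222] -0.007757563103455832 [[447.95725687467177, 0.0, 323.63458694226784], [0.0, 447.95725687467177, 242.99756332467734], [0.0, 0.0, 1.0]]
0.1 [ 0.13360144 -0.48121014  0.23050198] [ 9.90846097e-01  1.34992922e-01 -1.33462270e-04 -9.51119167e-04] [0.23746939 0.2274422  0.29736954] 0.08517491052026557
```

View pics/s1.png

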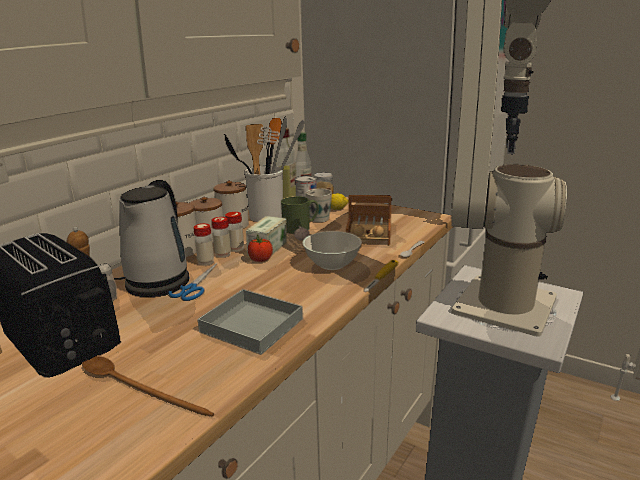

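View pics/d1.png

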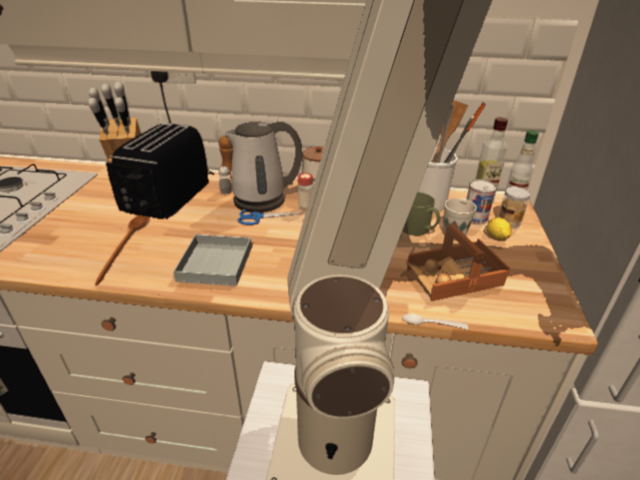

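The scene picture shows the tin at about (250,320), the bowl at (332,250) and the sieve at (370,220). In the side picture the tin is at (214,260), the sieve at (457,265) with its lip to the left and the nuts at (445,272); the arm hides the bowl.

Run:
```python
from h import *
for n in('scene','side'):
    c=dict(np.load(f'/tmp/{n}.npz'));P=cloud(c)
    x,y,z=P[...,0],P[...,1],P[...,2]
    print(n)
    I=c['image'].astype(int)
    w=(abs(z)<.004)&(x>.25)&(x<.5)&(y>-.5)&(y<.5);print('table z',np.median(z[w]),w.sum())
    np.save(f'/tmp/{n}P.npy',P)
    if n=='scene':
        bb=np.zeros(z.shape,bool);bb[228:275,298:366]=1
        m=bb&(z>.055)&(z<.075); q=P[m][:,:2]; 
        A=np.c_[2*q,np.ones(len(q))];s=np.linalg.lstsq(A,(q**2).sum(1),rcond=None)[0]
        print('bowl',s[:2],np.sqrt(s[2]+s[0]**2+s[1]**2),len(q),q.min(0),q.max(0))
    bb=np.zeros(z.shape,bool)
    if n=='scene': bb[285:355,190:310]=1
    else: bb[228:290,168:258]=1
    m=bb&(z>.022)&(z<.04); q=P[m][:,:2].astype(np.float32);print('tin',cv2.minAreaRect(q),len(q))
    bb[:]=0
    if n=='scene': bb[185:245,340:398]=1
    else: bb[220:302,400:512]=1
    for lo,hi in((.006,.2),(.09,.125),(.098,.12)):
        m=bb&(z>lo)&(z<hi)&(x<.75); q=P[m]
        if len(q): print('sieve',lo,cv2.minAreaRect(q[:,:2].astype(np.float32)),len(q),q.mean(0),q.min(0),q.max(0))
def crop(n,y0,y1,x0,x1,f):
    im=cv2.imread({'s':'pics/s1.png','d':'pics/d1.png'}[n])[y0:y1,x0:x1]
    return cv2.resize(im,None,fx=f,fy=f,interpolation=cv2.INTER_CUBIC)
a=crop('s',180,250,330,410,5);b=crop('d',215,305,395,515,5)
h=max(a.shape[0],b.shape[0]);a=cv2.copyMakeBorder(a[:, :200*2],0,h-a.shape[0],0,0,0);b=cv2.resize(b,(400,300))
b=cv2.copyMakeBorder(b,0,h-b.shape[0],0,0,0)
cv2.imwrite('pics/c1.png',np.hstack([a,b]))
```

```text
scene
table z 0.00049855569834939 11840
bowl [0.44410946 0.01581922] 0.07227790335018022 495 [ 0.36942211 -0.06043888] [0.52024607 0.09169592]
tin ((0.43178004026412964, 0.35628998279571533), (0.16520418226718903, 0.15388429164886475), 2.3331689834594727) 1043
sieve 0.006 ((0.49855664372444153, -0.31035682559013367), (0.20300185680389404, 0.6469221711158752), 31.033538818359375) 2578 [ 0.51140466 -0.30178014  0.04399723] [ 0.36963767 -0.54275584  0.00602953] [ 0.74896278 -0.00724234  0.11862427]
sieve 0.09 ((0.47002294659614563, -0.2360202968120575), (0.12758775055408478, 0.022782927379012108), 25.765216827392578) 349 [ 0.46898496 -0.23662011  0.10727385] [ 0.41092331 -0.27268044  0.09066355] [ 0.52886897 -0.20025975  0.11862427]
sieve 0.098 ((0.4700942039489746, -0.23630373179912567), (0.12763424217700958, 0.021013833582401276), 26.392608642578125) 306 [ 0.46874429 -0.23687635  0.10890048] [ 0.4110652  -0.27268044  0.0980185 ] [ 0.52886897 -0.20025975  0.11862427]
side
table z 0.0005534577362242832 15591
tin ((0.4338507354259491, 0.3555782437324524), (0.16787219047546387, 0.151508629322052), 2.813676595687866) 645
sieve 0.006 ((0.5661736130714417, -0.2851044237613678), (0.28832927346229553, 0.36487072706222534), 21.24415397644043) 5308 [ 0.50424395 -0.24327809  0.03961349] [ 0.37127456 -0.41898592  0.0060005 ] [ 0.74591664 -0.10402321  0.11933251]
sieve 0.09 ((0.47230100631713867, -0.24090823531150818), (0.12942884862422943, 0.028390323743224144), 27.08793830871582) 510 [ 0.46325734 -0.24271384  0.10796819] [ 0.40915564 -0.28063988  0.09005006] [ 0.53500531 -0.2035999   0.11933251]
sieve 0.098 ((0.4723037779331207, -0.2409307360649109), (0.12954819202423096, 0.027177512645721436), 26.49013328552246) 446 [ 0.46435741 -0.24230625  0.1098982 ] [ 0.41159647 -0.28003083  0.0980908 ] [ 0.53500531 -0.20387394  0.11933251]
```

View pics/c1.png

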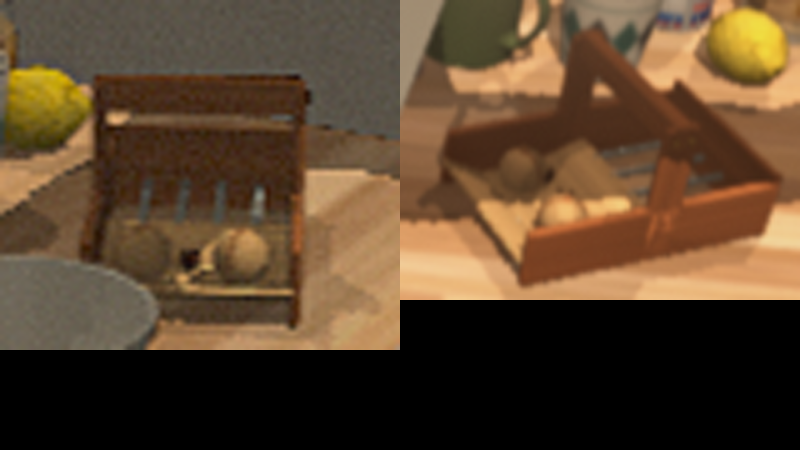

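The crops confirm that the handle is at (0.471, -0.2385) with sieve yaw of about 0.46 rad. The lip and nuts are on the left, and the rods and end wall are on the right. The bowl is at (0.444, 0.016) with its rim at the expected height, and the tin is at (0.432, 0.356) with yaw of about 0.045. I'll start with a probing move, which also shows the sign of joint 6.

```bash
cat >> h.py <<'E'
def obs():
    o=bot.get_obs();print('t',round(o['clock'],2),'q',np.round(o['joint_pos'],2),'p',np.round(o['eef_pos'],4),'F',np.round(o['ft_force'],1),'w',round(o['grip_width'],4),'g',np.round(o['grasp_force'],1))
    return o
def tool(yaw,th=0):
    """tool orientation with sieve yaw, tilt th about sieve +x (th>0: rods end down); flipped grasp: tool x = -sieve x"""
    S=R.from_euler('z',yaw)*R.from_euler('x',th)
    return S*R.from_matrix(np.array([[-1,0,0],[0,1,0],[0,0,-1.]]))
def plan(gp,rot,o=None):
    """gp = wanted grasp point in world; prints units from measured pose"""
    o=o or obs(); R0=R.from_quat(o['tool_rot']); tcp=np.array(gp)+rot.apply([0,0,.019])
    s=R0.inv().apply(tcp-o['eef_pos'])/.25; r=(R0.inv()*rot).as_rotvec()/.5
    print('slide',np.round(s,3),'rot',np.round(r,3))
E
python3 - <<'E'
from h import *
plan([.44,-.28,.2],tool(.46))
plan([.42,-.32,.2],R.from_euler('z',1.3)*R.from_quat(bot.get_obs()['tool_rot']))
E
```

```text
t 0.1 q [-1.3   0.24  0.    1.34 -0.    1.57] p [ 0.1336 -0.4812  0.2305] F [0.2 0.2 0.3] w 0.0852 g 0.0
slide [ 1.396 -0.447  0.199] rot [-1.000e-03  6.000e-03  5.905e+00]
t 0.1 q [-1.3   0.24  0.    1.34 -0.    1.57] p [ 0.1336 -0.4812  0.2305] F [0.2 0.2 0.3] w 0.0852 g 0.0
slide [ 1.276 -0.315  0.199] rot [-0.    -0.005 -2.6  ]
```

Emit:
drive_tool(slide=[[0.1, 0, 0], [0.2, 0, 0], [0.35, 0, 0], [0.5, 0, 0], [0.65, 0, 0], [0.75, 0, 0], [0.8, 0, 0], [0.8, 0, 0]], rotation=[[0, 0, -0.2], [0, 0, -0.4], [0, 0, -0.6], [0, 0, -0.8], [0, 0, -0.9], [0, 0, -1], [0, 0, -1], [0, 0, -1]], gripper=1)

```text
clock: 1.1
eef_pos: [0.3266, -0.428, 0.2309]
tool_rot: [0.927, 0.376, -0.0, -0.0]
ft_force: [-1.5, 0.0, 0.2]
grip_width: 0.0854
grasp_force: 0.0
```

Run:
```python
from h import *
o=obs();print(R.from_quat(o['tool_rot']).as_euler('zyx'))
plan([.471,-.2385,.2],tool(.46),o)
```

```text
t 1.1 q [-0.92  0.32  0.11  1.36 -0.    1.45] p [ 0.3266 -0.428   0.2309] F [-1.5  0.   0.2] w 0.0854 g 0.0
[-7.71160764e-01 -8.29539745e-04 -3.14102593e+00]
slide [ 0.942 -0.141  0.199] rot [-1.000e-03 -3.000e-03 -5.661e+00]
```

Emit:
drive_tool(slide=[[0.1, 0, 0], [0.25, -0.02, 0], [0.4, -0.05, 0], [0.55, -0.08, 0], [0.7, -0.1, 0], [0.82, -0.12, 0], [0.9, -0.14, 0], [0.94, -0.14, 0]], rotation=[[0, 0, -0.15], [0, 0, -0.3], [0, 0, -0.45], [0, 0, -0.6], [0, 0, -0.75], [0, 0, -0.9], [0, 0, -1], [0, 0, -1]])

```text
clock: 2.1
eef_pos: [0.4703, -0.2394, 0.2314]
tool_rot: [0.805, 0.593, -0.0, -0.0]
ft_force: [-0.8, 0.2, -0.3]
grip_width: 0.0853
grasp_force: 0.0
```

Emit:
drive_tool(slide=[[0, 0, 0], [0, 0, 0], [0, 0, 0], [0, 0, 0], [0, 0, 0], [0, 0, 0], [0, 0, 0], [0, 0, 0]], rotation=[[0, 0, -0.35], [0, 0, -0.7], [0, 0, -1], [0, 0, -1], [0, 0, -1], [0, 0, -1], [0, 0, -1], [0, 0, -1]])

```text
clock: 3.1
eef_pos: [0.4707, -0.2394, 0.2313]
tool_rot: [0.633, 0.774, -0.0, -0.0]
ft_force: [0.0, -0.5, 0.3]
grip_width: 0.0851
grasp_force: 0.0
```

Emit:
drive_tool(slide=[[0, 0, 0], [0, 0, 0], [0, 0, 0], [0, 0, 0], [0, 0, 0], [0, 0, 0], [0, 0, 0], [0, 0, 0]], rotation=[[0, 0, -0.35], [0, 0, -0.7], [0, 0, -1], [0, 0, -1], [0, 0, -1], [0, 0, -1], [0, 0, -1], [0, 0, -1]])

```text
clock: 4.1
eef_pos: [0.4706, -0.2394, 0.2313]
tool_rot: [0.422, 0.907, -0.0, -0.0]
ft_force: [0.5, -0.4, 0.9]
grip_width: 0.0854
grasp_force: 0.0
```

Emit:
drive_tool(slide=[[0, 0, 0], [0, 0, 0], [0, 0, 0], [0, 0, 0], [0, 0, 0], [0, 0, 0], [0, 0, 0], [0, 0, 0]], rotation=[[0, 0, -0.35], [0, 0, -0.7], [0, 0, -1], [0, 0, -1], [0, 0, -1], [0, 0, -1], [0, 0, -1], [0, 0, -1]])

```text
clock: 5.1
eef_pos: [0.4707, -0.2394, 0.2313]
tool_rot: [0.184, 0.983, -0.0, 0.0]
ft_force: [0.3, 0.1, 0.1]
grip_width: 0.0855
grasp_force: 0.0
```

Emit:
drive_tool(slide=[[0, 0, 0], [0, 0, 0], [0, 0, 0], [0, 0, 0], [0, 0, 0], [0, 0, 0], [0, 0, 0], [0, 0, 0]], rotation=[[0, 0, -0.35], [0, 0, -0.7], [0, 0, -1], [0, 0, -1], [0, 0, -1], [0, 0, -1], [0, 0, -1], [0, 0, -1]])

```text
clock: 6.1
eef_pos: [0.4707, -0.2395, 0.2313]
tool_rot: [-0.064, 0.998, -0.0, 0.0]
ft_force: [0.1, -0.0, 0.2]
grip_width: 0.0853
grasp_force: 0.0
```

Run:
```python
from h import *
o=obs()
plan([.471,-.2385,.105],tool(.46),o)
c=snap('wrist','w1.png');P=cloud(c);z=P[...,2]
m=(z>.09)&(z<.13)&(abs(P[...,0]-.471)<.09)&(abs(P[...,1]+.2385)<.08)
q=P[m][:,:2].astype(np.float32);print(cv2.minAreaRect(q),len(q),q.mean(0))
```

```text
t 6.1 q [-0.47  0.3   0.08  1.35 -0.   -0.6 ] p [ 0.4707 -0.2395  0.2313] F [ 0.1 -0.   0.2] w 0.0853 g 0.0
slide [-0.002  0.004  0.581] rot [-0.     0.    -0.662]
((0.47334012389183044, -0.24128621816635132), (0.12829208374023438, 0.025915656238794327), 25.49981689453125) 4192 [ 0.47048277 -0.24192877]
```

View pics/w1.png

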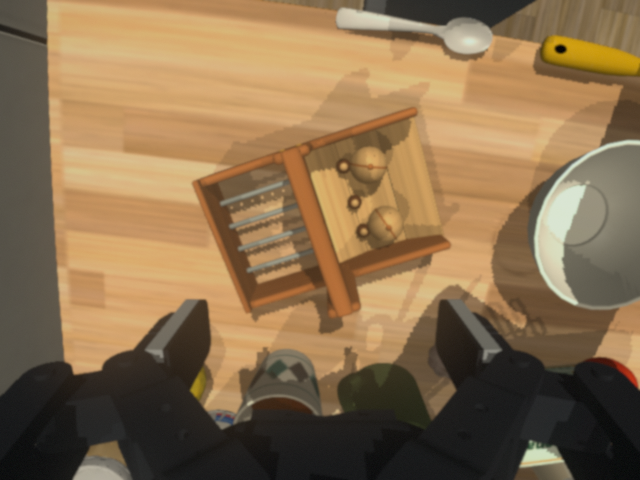

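The wrist view shows three hazelnuts at (344,166), (354,203) and (363,231), and two walnuts at (368,163) and (385,225). The handle runs from (295,155) to (343,308). Its centre measures about (0.472, -0.2405), which agrees with the other cameras, so I'll go down and grip.

Emit:
drive_tool(slide=[[0, 0, 0.05], [0, 0, 0.12], [-0.005, 0.005, 0.22], [-0.005, 0.01, 0.32], [-0.005, 0.01, 0.42], [-0.005, 0.01, 0.51], [-0.005, 0.01, 0.56], [-0.005, 0.01, 0.58]], rotation=[[0, 0, -0.2], [0, 0, -0.4], [0, 0, -0.64], [0, 0, -0.64], [0, 0, -0.64], [0, 0, -0.64], [0, 0, -0.64], [0, 0, -0.64]])

```text
clock: 7.15
eef_pos: [0.4714, -0.2367, 0.0858]
tool_rot: [-0.223, 0.975, 0.0, -0.0]
ft_force: [-0.2, -0.3, 0.4]
grip_width: 0.0853
grasp_force: 0.0
```

Emit:
drive_tool(slide=[[0, 0, 0], [0, 0, 0], [0, 0, 0], [0, 0, 0], [0, 0, 0], [0, 0, 0], [0, 0, 0], [0, 0, 0]], rotation=[[0, 0, 0], [0, 0, 0], [0, 0, 0], [0, 0, 0], [0, 0, 0], [0, 0, 0], [0, 0, 0], [0, 0, 0]], gripper=0)

```text
clock: 8.15
eef_pos: [0.4726, -0.2376, 0.0873]
tool_rot: [-0.223, 0.975, -0.001, 0.001]
ft_force: [0.5, -1.1, 4.7]
grip_width: 0.0133
grasp_force: 59.5
```

Run:
```python
from h import *
o=obs();plan([.471,-.2385,.21],tool(.46),o)
```

```text
t 8.15 q [-0.47  0.4  -0.16  1.   -0.   -0.91] p [ 0.4726 -0.2376  0.0873] F [ 0.5 -1.1  4.7] w 0.0133 g 59.5
slide [ 0.007 -0.002 -0.415] rot [-0.005  0.003 -0.022]
```

Emit:
drive_tool(slide=[[0, 0, -0.02], [0, 0, -0.06], [0, 0, -0.12], [0, 0, -0.2], [0, 0, -0.28], [0, 0, -0.36], [0, 0, -0.42], [0, 0, -0.44]], rotation=[[0, 0, 0], [0, 0, 0], [0, 0, 0], [0, 0, 0], [0, 0, 0], [0, 0, 0], [0, 0, 0], [0, 0, 0]])

```text
clock: 9.15
eef_pos: [0.4721, -0.237, 0.1977]
tool_rot: [-0.223, 0.975, -0.001, 0.001]
ft_force: [0.1, 0.8, -3.9]
grip_width: 0.0132
grasp_force: 58.6
```

Run:
```python
from h import *
o=obs();plan([.46,-.04,.215],tool(.32),o);plan([.432,.356,.215],tool(.04),o)
```

```text
t 9.15 q [-0.47  0.31  0.01  1.27  0.   -0.91] p [ 0.4721 -0.237   0.1977] F [ 0.1  0.8 -3.9] w 0.0132 g 58.6
slide [-0.299  0.731  0.006] rot [-0.003  0.003  0.258]
slide [-0.886  2.206  0.005] rot [-0.003  0.003  0.818]
```

Emit:
drive_tool(slide=[[-0.01, 0.02, 0], [-0.03, 0.08, 0], [-0.07, 0.17, 0], [-0.11, 0.28, 0], [-0.16, 0.4, 0], [-0.21, 0.52, 0], [-0.26, 0.64, 0], [-0.3, 0.76, 0]], rotation=[[0, 0, 0.01], [0, 0, 0.03], [0, 0, 0.06], [0, 0, 0.1], [0, 0, 0.14], [0, 0, 0.18], [0, 0, 0.22], [0, 0, 0.26]])

```text
clock: 10.15
eef_pos: [0.4554, -0.031, 0.1956]
tool_rot: [-0.159, 0.987, 0.0, -0.001]
ft_force: [0.3, -0.3, -2.7]
grip_width: 0.0131
grasp_force: 58.6
```

Emit:
drive_tool(slide=[[-0.03, 0.12, 0], [-0.06, 0.24, 0], [-0.1, 0.36, 0], [-0.13, 0.47, 0], [-0.16, 0.57, 0], [-0.19, 0.67, 0], [-0.21, 0.77, 0], [-0.23, 0.86, 0]], rotation=[[0, 0, 0.03], [0, 0, 0.06], [0, 0, 0.1], [0, 0, 0.14], [0, 0, 0.18], [0, 0, 0.22], [0, 0, 0.26], [0, 0, 0.3]])

```text
clock: 11.15
eef_pos: [0.442, 0.1904, 0.1955]
tool_rot: [-0.085, 0.996, -0.0, -0.001]
ft_force: [0.4, -0.5, -3.2]
grip_width: 0.0129
grasp_force: 58.6
```

Run:
```python
from h import *
o=obs();plan([.432,.356,.21],tool(.04),o)
```

```text
t 11.15 q [ 0.41  0.22 -0.11  1.24  0.    0.24] p [0.442  0.1904 0.1955] F [ 0.4 -0.5 -3.2] w 0.0129 g 58.6
slide [-0.072  0.66   0.018] rot [-0.001 -0.004  0.259]
```

Emit:
drive_tool(slide=[[-0.01, 0.1, 0], [-0.02, 0.2, 0], [-0.03, 0.3, 0], [-0.05, 0.4, 0], [-0.06, 0.5, 0], [-0.07, 0.58, 0], [-0.07, 0.64, 0], [-0.07, 0.66, 0]], rotation=[[0, 0, 0.04], [0, 0, 0.08], [0, 0, 0.12], [0, 0, 0.16], [0, 0, 0.2], [0, 0, 0.23], [0, 0, 0.25], [0, 0, 0.26]])

```text
clock: 12.15
eef_pos: [0.4322, 0.3554, 0.1957]
tool_rot: [-0.02, 1.0, -0.0, -0.001]
ft_force: [-0.3, -0.0, -3.7]
grip_width: 0.0131
grasp_force: 58.6
```

Run:
```python
from h import *
o=obs()
for a in (10,20,30,36):plan([.432,.356,.21-(.025 if a>20 else 0)],tool(.04,np.radians(a)),o)
c=snap('scene','s2.png');im=cv2.imread('pics/s2.png')[180:380,150:400];cv2.imwrite('pics/s2c.png',cv2.resize(im,None,fx=3,fy=3,interpolation=cv2.INTER_CUBIC))
```

```text
t 12.15 q [0.69 0.38 0.1  1.3  0.   0.65] p [0.4322 0.3554 0.1957] F [-0.3 -0.  -3.7] w 0.0131 g 58.6
slide [0.001 0.016 0.018] rot [-0.351 -0.002  0.   ]
slide [0.001 0.029 0.014] rot [-0.7   -0.002  0.   ]
slide [0.    0.041 0.109] rot [-1.049 -0.002  0.   ]
slide [0.    0.047 0.104] rot [-1.258 -0.002 -0.   ]
```

View pics/s2c.png

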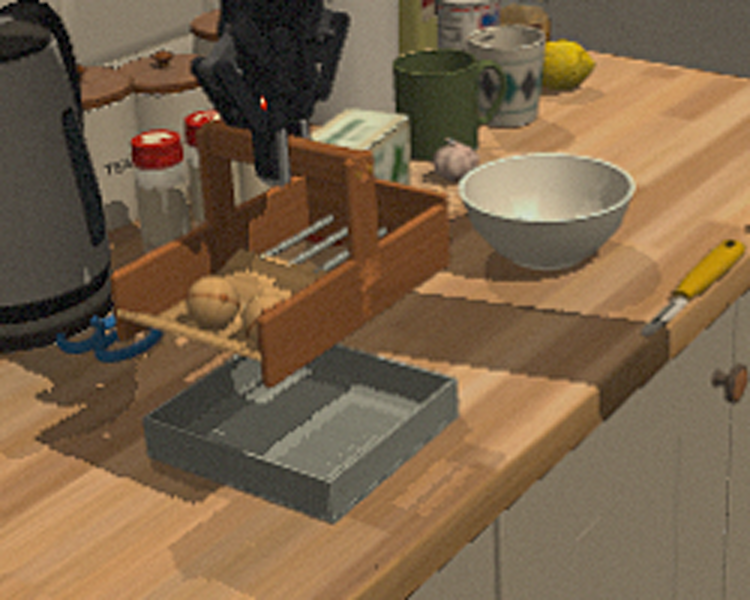

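The crop shows the sieve level above the tin with its nuts in the pan: walnuts at (212,300) and (268,305) in the crop. I'll tilt the rod end down, then rock it.

Emit:
drive_tool(slide=[[0, 0, 0], [0, 0.01, 0.01], [0, 0.01, 0.03], [0, 0.02, 0.05], [0, 0.02, 0.07], [0, 0.03, 0.09], [0, 0.04, 0.1], [0, 0.04, 0.11]], rotation=[[-0.06, 0, 0], [-0.15, 0, 0], [-0.28, 0, 0], [-0.42, 0, 0], [-0.56, 0, 0], [-0.7, 0, 0], [-0.85, 0, 0], [-1, 0, 0]])

```text
clock: 13.2
eef_pos: [0.433, 0.3632, 0.1689]
tool_rot: [-0.018, 0.969, 0.248, -0.004]
ft_force: [0.1, 0.2, -3.6]
grip_width: 0.0131
grasp_force: 58.7
```

Emit:
drive_tool(slide=[[0, 0, 0], [0.03, 0, 0], [-0.03, 0, 0], [0.03, 0, 0], [-0.03, 0, 0], [0.03, 0, 0], [-0.03, 0, 0], [0, 0, 0]], rotation=[[-0.08, 0, 0], [-0.12, 0, 0], [-0.12, 0, 0], [-0.12, 0, 0], [-0.12, 0, 0], [-0.12, 0, 0], [-0.12, 0, 0], [-0.12, 0, 0]])

```text
clock: 14.2
eef_pos: [0.4345, 0.3652, 0.1694]
tool_rot: [-0.019, 0.961, 0.277, -0.004]
ft_force: [0.0, 0.9, -3.3]
grip_width: 0.0131
grasp_force: 59.1
```

Run:
```python
from h import *
o=obs();
c=snap('side','d2.png');P=cloud(c);im=cv2.imread('pics/d2.png')[130:300,150:330]
a=cv2.resize(im,(540,510),interpolation=cv2.INTER_CUBIC)
c=snap('scene','s3.png');im=cv2.imread('pics/s3.png')[210:360,185:325]
cv2.imwrite('pics/c3.png',np.hstack([a[:,:380],cv2.resize(im,(420,510),interpolation=cv2.INTER_CUBIC)]))
```

```text
t 14.2 q [ 0.43  0.25 -0.29  0.79  0.51  0.46] p [0.4345 0.3652 0.1694] F [ 0.   0.9 -3.3] w 0.0131 g 59.1
```

View pics/c3.png

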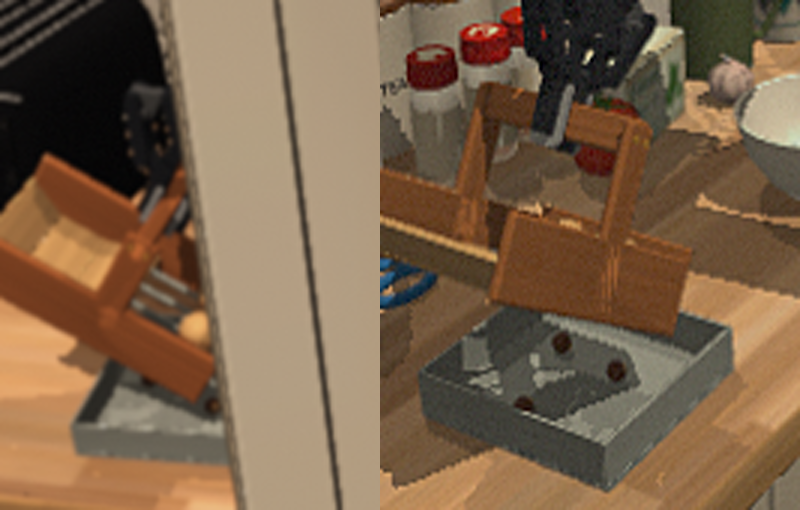

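The right crop shows all three hazelnuts in the tin, at (562,342), (615,370) and (523,403). The left crop shows a walnut still on the rods at (195,327). Next I'll level the sieve while raising it and carry it to the bowl.

Run:
```python
from h import *
o=obs();plan([.433,.33,.225],tool(.04,np.radians(6)),o)
```

```text
t 14.3 q [ 0.43  0.25 -0.29  0.79  0.51  0.46] p [0.432  0.3646 0.1686] F [-0.6 -0.4 -3.6] w 0.0133 g 59.0
slide [ 0.001 -0.031 -0.196] rot [ 0.91  -0.002 -0.002]
```

Emit:
drive_tool(slide=[[0, 0, -0.02], [0, 0, -0.06], [0, 0, -0.1], [0, -0.01, -0.14], [0, -0.01, -0.17], [0, -0.02, -0.19], [0, -0.03, -0.2], [0, -0.03, -0.2]], rotation=[[0.05, 0, 0], [0.15, 0, 0], [0.3, 0, 0], [0.45, 0, 0], [0.6, 0, 0], [0.75, 0, 0], [0.85, 0, 0], [0.91, 0, 0]])

```text
clock: 15.3
eef_pos: [0.4342, 0.3325, 0.208]
tool_rot: [-0.02, 0.998, 0.052, -0.001]
ft_force: [-0.2, 0.1, -3.4]
grip_width: 0.0132
grasp_force: 59.0
```

Run:
```python
from h import *
o=obs();plan([.439,.15,.22],tool(.04,np.radians(6)),o);plan([.444,-.024,.218],tool(.04,np.radians(3)),o)
```

```text
t 15.3 q [0.6  0.3  0.02 1.23 0.09 0.57] p [0.4342 0.3325 0.208 ] F [-0.2  0.1 -3.4] w 0.0132 g 59.0
slide [ 0.01  -0.721 -0.048] rot [ 0.     0.002 -0.   ]
slide [ 0.018 -1.418 -0.113] rot [ 0.105  0.002 -0.   ]
```

Emit:
drive_tool(slide=[[0, -0.02, 0], [0, -0.07, -0.01], [0, -0.15, -0.01], [0, -0.24, -0.02], [0, -0.34, -0.02], [0, -0.45, -0.03], [0.01, -0.56, -0.04], [0.01, -0.67, -0.05]], rotation=[[0, 0, 0], [0, 0, 0], [0, 0, 0], [0, 0, 0], [0, 0, 0], [0, 0, 0], [0, 0, 0], [0, 0, 0]])

```text
clock: 16.3
eef_pos: [0.4376, 0.1614, 0.202]
tool_rot: [-0.019, 0.998, 0.052, -0.001]
ft_force: [-0.3, 0.3, -3.4]
grip_width: 0.013
grasp_force: 59.1
```

Emit:
drive_tool(slide=[[0, -0.11, -0.01], [0, -0.22, -0.02], [0, -0.33, -0.03], [0, -0.44, -0.04], [0.01, -0.55, -0.05], [0.01, -0.65, -0.06], [0.01, -0.72, -0.06], [0.01, -0.75, -0.06]], rotation=[[0, 0, 0], [0, 0, 0], [0, 0, 0], [0, 0, 0], [0, 0, 0], [0, 0, 0], [0, 0, 0], [0, 0, 0]])

```text
clock: 17.3
eef_pos: [0.4423, -0.0259, 0.1973]
tool_rot: [-0.018, 0.998, 0.052, -0.001]
ft_force: [0.4, 0.2, -2.6]
grip_width: 0.0131
grasp_force: 59.1
```

Run:
```python
from h import *
o=obs()
for a in (-10,-22,-30):plan([.444,-.024,.218],tool(.04,np.radians(a)),o)
```

```text
t 17.3 q [-0.13  0.16 -0.19  1.24  0.1  -0.17] p [ 0.4423 -0.0259  0.1973] F [ 0.4  0.2 -2.6] w 0.0131 g 59.1
slide [-0.007 -0.005 -0.009] rot [ 0.559 -0.    -0.008]
slide [-0.007 -0.02  -0.015] rot [ 0.978 -0.001 -0.008]
slide [-0.007 -0.029 -0.02 ] rot [ 1.257 -0.002 -0.008]
```

Emit:
drive_tool(slide=[[0, 0, 0], [0, 0, 0], [0, 0, 0], [0, 0, 0], [0, 0, -0.01], [0, 0, -0.01], [0, 0, -0.01], [0, 0, -0.01]], rotation=[[0.08, 0, 0], [0.18, 0, 0], [0.28, 0, 0], [0.38, 0, 0], [0.48, 0, 0], [0.56, 0, 0], [0.56, 0, 0], [0.56, 0, 0]])

```text
clock: 18.3
eef_pos: [0.4428, -0.0244, 0.1998]
tool_rot: [-0.019, 0.996, -0.087, 0.002]
ft_force: [-1.3, -0.1, -3.6]
grip_width: 0.0129
grasp_force: 59.1
```

Emit:
drive_tool(slide=[[0, 0, 0], [0, 0, 0], [0, 0, 0], [0, 0, 0], [0, 0, 0], [0, 0, 0], [0, 0, 0], [0, 0, 0]], rotation=[[0, 0, 0], [0, 0, 0], [0, 0, 0], [0, 0, 0], [0, 0, 0], [0, 0, 0], [0, 0, 0], [0, 0, 0]])

```text
clock: 19.3
eef_pos: [0.4431, -0.0243, 0.1998]
tool_rot: [-0.02, 0.996, -0.087, 0.002]
ft_force: [-0.0, -0.4, -3.2]
grip_width: 0.0129
grasp_force: 59.4
```

Run:
```python
from h import *
o=obs()
for a in (-25,-35):plan([.444,-.024,.218],tool(.04,np.radians(a)),o)
c=snap('scene','s4.png');im=cv2.imread('pics/s4.png')[170:290,260:420];cv2.imwrite('pics/s4c.png',cv2.resize(im,None,fx=4,fy=4,interpolation=cv2.INTER_CUBIC))
```

```text
t 19.3 q [ 0.06  0.15 -0.21  1.22 -0.17  0.03] p [ 0.4431 -0.0243  0.1998] F [-0.  -0.4 -3.2] w 0.0129 g 59.4
slide [-0.004 -0.031  0.002] rot [ 0.523 -0.    -0.001]
slide [-0.004 -0.044 -0.003] rot [ 0.872 -0.001 -0.001]
```

View pics/s4c.png

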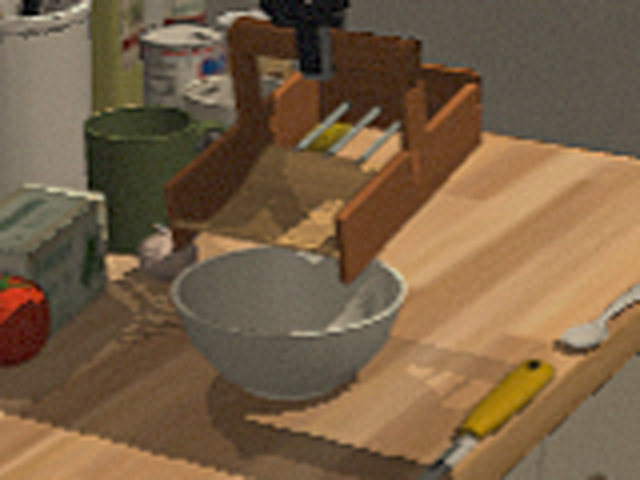

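The sieve looks empty already in this crop. I'll look for the walnuts from the wrist and the side.

Run:
```python
from h import *
c=snap('wrist','w2.png');d=snap('side','d3.png')
a=cv2.resize(cv2.imread('pics/w2.png'),(400,300));b=cv2.imread('pics/d3.png');b=cv2.resize(b[120:330,220:500],(400,300))
cv2.imwrite('pics/c4.png',np.hstack([a,b]))
```

```text
(no output)
```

View pics/c4.png

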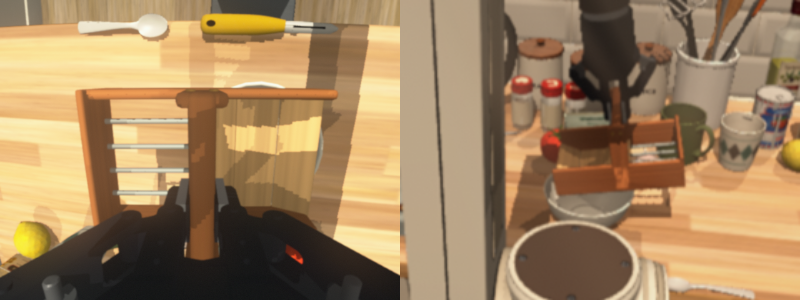

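In the wrist view on the left, the pan, ramp and rods are all empty. Neither view shows a walnut on the worktop, so they probably rolled over the lip into the bowl. I'll give a short full tip over the bowl to be sure, then set the sieve down at its old place and check the bowl from there.

Emit:
drive_tool(slide=[[0, -0.01, 0], [0, -0.01, 0], [0, -0.02, 0], [0, -0.03, 0], [0, -0.03, 0], [0, -0.04, 0], [0, -0.04, 0], [0, -0.05, -0.01]], rotation=[[0.08, 0, 0], [0.2, 0, 0], [0.32, 0, 0], [0.45, 0, 0], [0.58, 0, 0], [0.72, 0, 0], [0.86, 0, 0], [1, 0, 0]])

```text
clock: 20.45
eef_pos: [0.4437, -0.0357, 0.2043]
tool_rot: [-0.018, 0.943, -0.331, 0.007]
ft_force: [0.2, -1.0, -3.8]
grip_width: 0.013
grasp_force: 59.5
```

Run:
```python
from h import *
o=obs()
for a in (-52,):plan([.444,-.024,.22],tool(.04,np.radians(a)),o)
```

```text
t 20.45 q [ 0.34  0.28 -0.21  1.32 -0.64  0.38] p [ 0.4437 -0.0357  0.2043] F [ 0.2 -1.  -3.8] w 0.013 g 59.5
slide [-0.003 -0.02  -0.004] rot [ 0.464 -0.    -0.002]
```

Emit:
drive_tool(slide=[[0, 0, 0], [0, -0.01, 0], [0, -0.02, 0], [0, -0.02, 0], [0, -0.02, 0], [0, -0.02, 0], [0, -0.01, 0], [0, 0, 0]], rotation=[[0.15, 0, 0], [0.3, 0, 0], [0.46, 0, 0], [0.46, 0, 0], [0.46, 0, 0], [0.4, 0, 0], [0.2, 0, 0], [0, 0, 0]])

```text
clock: 21.45
eef_pos: [0.4438, -0.0361, 0.2051]
tool_rot: [-0.018, 0.944, -0.329, 0.007]
ft_force: [-0.6, 0.7, -3.8]
grip_width: 0.013
grasp_force: 59.6
```

Run:
```python
from h import *
o=obs()
plan([.455,-.1,.25],tool(.06,np.radians(-5)),o)
```

```text
t 21.45 q [ 0.34  0.27 -0.21  1.32 -0.64  0.37] p [ 0.4438 -0.0361  0.2051] F [-0.6  0.7 -3.8] w 0.013 g 59.6
slide [-0.035 -0.271  0.083] rot [-1.166 -0.012 -0.04 ]
```

Emit:
drive_tool(slide=[[0, -0.02, -0.02], [0, -0.06, -0.02], [-0.01, -0.1, 0], [-0.01, -0.14, 0.02], [-0.02, -0.18, 0.04], [-0.03, -0.22, 0.06], [-0.03, -0.25, 0.08], [-0.03, -0.27, 0.08]], rotation=[[-0.1, 0, 0], [-0.22, 0, 0], [-0.35, 0, 0], [-0.5, 0, 0], [-0.65, 0, 0], [-0.8, 0, 0], [-0.92, 0, 0], [-1, -0.01, -0.03]])

```text
clock: 22.45
eef_pos: [0.4531, -0.1027, 0.2322]
tool_rot: [-0.027, 0.996, -0.087, 0.003]
ft_force: [-0.6, -0.5, -3.1]
grip_width: 0.0127
grasp_force: 59.5
```

Run:
```python
from h import *
o=obs()
plan([.47,-.245,.2],tool(.1),o)
c=snap('wrist','w3.png');d=snap('side','d4.png')
a=cv2.resize(cv2.imread('pics/w3.png'),(400,300));b=cv2.imread('pics/d4.png');b=cv2.resize(b[140:350,260:540],(400,300))
cv2.imwrite('pics/c5.png',np.hstack([a,b]))
```

```text
t 22.45 q [-0.11  0.14 -0.13  1.27 -0.17 -0.17] p [ 0.4531 -0.1027  0.2322] F [-0.6 -0.5 -3.1] w 0.0127 g 59.5
slide [-0.037 -0.528  0.301] rot [-0.349 -0.007 -0.092]
```

View pics/c5.png

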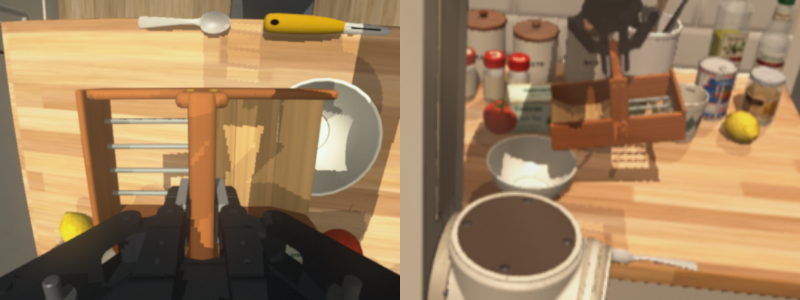

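The visible part of the bowl shows no walnuts, so I'll search for them in the depth data before moving on.

Run:
```python
from h import *
c0=snap('scene','s5.png')
def hm(P,cx,cy,h=.085,st=.017):
    n=int(h/st)
    for i in range(n,-n-1,-1):
        r=[]
        for j in range(n,-n-1,-1):
            m=(abs(P[...,0]-cx-i*st)<st/2)&(abs(P[...,1]-cy-j*st)<st/2)&(P[...,2]<.2)
            r.append('%4d'%(1000*np.max(P[...,2][m])) if m.any() else '   .')
        print(' '.join(r))
for n in('scene','side','wrist'):
    c=dict(np.load(f'/tmp/{n}.npz'));P=cloud(c);np.save(f'/tmp/{n}P2.npy',P)
    print(n,'bowl (rows x+ first, cols y+ first)');hm(P,.444,.016)
    if n!='wrist': print(n,'tin');hm(P,.432,.356)
```

```text
scene bowl (rows x+ first, cols y+ first)
   2    2    3    2    2   63    1    .    .    .    .
   2    1   64   65   65   66  175  180  182  185  193
   3   66   66   60    1   32  167  178  182  178  163
   2   65   48   17    1    .  152  152  146  143  147
   1   65   32    1    .    .  152  152  146  144  147
   2   66   35    5    .    .  151  152  147  143  147
   1   65   42   15    5    .    .  152  146  143  146
   2   67   65   30    5    4    1  153  144  142    1
   2   66   66   65   37   27    3  179  180  185  188
   2    2    2   67   67   67   66  177  182  183  170
   2    2    1    1    2    2    2    1    1    2    2
scene tin
  13   30   31   33   33   34   34   33   32   31    .
  32   33   32   34   33   11   21    6    6   32    .
  33   32    .    6    5    6   13   17    6   32    .
  31   33    .    6    5    5   18   18    6   32   34
  31   34   18   17    5    6    6    5    6   32   35
  28   33   16   12    6    6    6    5    5   32   30
  18   33    .    4    6    6   18   16    6   33   31
   1   33    .    5    5    6    6    7    5   32   31
   
[... 1368 characters left out ...]
  3   32   32   34   33   34   33   31   30    .    .
wrist bowl (rows x+ first, cols y+ first)
   2    2    .    .   65   66    .    1    .    .    .
   2    .   67   67   67   66  175  172  153  165  162
   .   66   66   62   35    .  175  170  147  145  147
   .   67   65   30   18    .  153  154  147  144  147
   .   67   40   19   10    .  153  154  148  144  147
   .   67   35   16    7    .  150  153  148  144  147
   .   67   49   25   12    .    .  154  148  144  147
   2   66   66   38   23    .    .  154  149  143  147
   2    2   67   66   54   43   52  179  183  186  189
   3    2    2   67   67   67   66  174    3    2    2
   2    2    3    2    2    2    2    2    3    2    2
```

The walnuts are in neither the bowl nor the tin. I'll compare the first depth pictures with the new ones to find them.

Run:
```python
from h import *
for n in('scene','side'):
    A=np.load(f'/tmp/{n}P.npy');B=np.load(f'/tmp/{n}P2.npy');X=np.load(f'/tmp/{n}.npz')['xyz']
    da=np.linalg.norm(A-X,axis=-1);db=np.linalg.norm(B-X,axis=-1)
    m=((da-db>.008)&(np.load(f'/tmp/{n}.npz')['z_map']>0)).astype(np.uint8)
    m=cv2.morphologyEx(m,cv2.MORPH_OPEN,np.ones((2,2),np.uint8))
    k,l,s,c=cv2.connectedComponentsWithStats(m)
    print(n)
    for i in range(1,k):
        if s[i,4]>=12: q=B[l==i];print(s[i].tolist(),np.round(np.median(q,0),3),np.round(q.min(0),3),np.round(q.max(0),3))
```

```text
scene
[316, 0, 108, 219, 9053] [ 0.437 -0.044  0.433] [-0.185 -0.542 -0.004] [0.797 1.016 0.673]
[455, 0, 88, 253, 18212] [0.025 0.13  0.421] [-0.185 -1.171 -0.277] [0.29  1.016 0.713]
[263, 291, 14, 8, 73] [0.45  0.27  0.029] [-0.185  0.211 -0.002] [0.485 1.016 0.558]
[299, 301, 14, 15, 139] [0.354 0.264 0.024] [-0.185  0.218 -0.002] [0.372 1.016 0.558]
[243, 308, 7, 6, 34] [0.469 0.331 0.013] [-0.185  0.315  0.003] [0.474 1.016 0.558]
[262, 316, 6, 6, 29] [0.412 0.336 0.014] [0.409 0.316 0.003] [0.422 0.342 0.019]
[230, 327, 7, 5, 27] [0.44  0.401 0.014] [0.412 0.385 0.001] [0.449 0.43  0.033]
side
[211, 0, 101, 378, 31561] [-0.003  0.086  0.484] [-0.417 -0.032 -0.25 ] [0.952 0.337 0.689]
[426, 146, 16, 30, 175] [ 0.445 -0.142  0.31 ] [ 0.439 -0.202  0.119] [ 0.866 -0.128  0.338]
[399, 189, 62, 55, 2196] [ 0.394 -0.16   0.181] [-0.417 -0.278 -0.005] [ 0.936 -0.032  0.689]
[198, 254, 5, 5, 21] [0.442 0.397 0.01 ] [0.435 0.393 0.001] [0.457 0.405 0.016]
[381, 307, 29, 87, 1257] [-0.03  -0.072  0.288] [-0.417 -0.129 -0.199] [ 0.333 -0.032  0.689]
```

The difference shows both walnuts on the worktop against the tin's right wall, near (0.45, 0.26) and (0.354, 0.26). They shot off the lip past the bowl. I'll mend it this way: stand the sieve down beside the bowl, put both walnuts back in its pan, then tip them slowly into the bowl.

```bash
cat > fit.py <<'E'
from h import *
from scipy.optimize import least_squares
def walnut(P,x,y,r=.04):
    m=(np.hypot(P[...,0]-x,P[...,1]-y)<r)&(P[...,2]>.012)&(P[...,2]<.04)&(P[...,1]<.272)
    q=P[m]
    f=least_squares(lambda c:np.linalg.norm(q-[c[0],c[1],.0175],axis=1)-.017,[x,y],loss='soft_l1',f_scale=.002)
    print('walnut',np.round(f.x,4),len(q),'rms',np.sqrt(np.mean(f.fun**2)).round(4),'ztop',q[:,2].max().round(3))
E
python3 - <<'E'
from fit import *
P=np.load('/tmp/sceneP2.npy');walnut(P,.45,.26);walnut(P,.354,.26)
o=obs();plan([.46,-.185,.17],tool(.0),o);plan([.46,-.185,.107],tool(.0),o)
print((R.from_quat(o['tool_rot'])*tool(0).inv()).as_euler('zyx'))
E
```

```text
walnut [0.4596 0.2636] 60 rms 0.0015 ztop 0.035
walnut [0.3651 0.2583] 117 rms 0.0013 ztop 0.035
t 22.6 q [-0.11  0.14 -0.13  1.27 -0.17 -0.16] p [ 0.4533 -0.1023  0.2321] F [ 0.8  0.6 -2.4] w 0.0129 g 59.5
slide [-0.009 -0.27   0.377] rot [-0.352  0.01   0.105]
slide [-0.009 -0.226  0.626] rot [-0.352  0.01   0.105]
[ 0.05166436 -0.00975498 -0.17575753]
```

Emit:
drive_tool(slide=[[0, -0.06, 0.02], [0, -0.14, 0.08], [0, -0.21, 0.15], [-0.01, -0.26, 0.23], [-0.01, -0.27, 0.33], [-0.01, -0.25, 0.43], [-0.01, -0.24, 0.52], [-0.01, -0.23, 0.56]], rotation=[[-0.05, 0, 0.02], [-0.12, 0, 0.04], [-0.2, 0, 0.06], [-0.28, 0.01, 0.08], [-0.35, 0.01, 0.1], [-0.35, 0.01, 0.1], [-0.35, 0.01, 0.1], [-0.35, 0.01, 0.1]])

```text
clock: 23.6
eef_pos: [0.4593, -0.1812, 0.102]
tool_rot: [-0.003, 1.0, -0.0, -0.002]
ft_force: [-0.3, 0.4, -3.5]
grip_width: 0.0132
grasp_force: 59.4
```

Run:
```python
from h import *
o=obs();plan([.46,-.185,.106],tool(.0),o)
```

```text
t 23.6 q [-0.37  0.33 -0.23  1.02 -0.   -0.38] p [ 0.4593 -0.1812  0.102 ] F [-0.3  0.4 -3.5] w 0.0132 g 59.4
slide [-0.003 -0.015  0.06 ] rot [-0.    -0.009  0.01 ]
```

Emit:
drive_tool(slide=[[0, 0, 0.01], [0, 0, 0.025], [0, 0, 0.04], [0, 0, 0.05], [0, 0, 0.055], [0, 0, 0.06], [0, 0, 0.06], [0, 0, 0.06]], rotation=[[0, 0, 0], [0, 0, 0], [0, 0, 0], [0, 0, 0], [0, 0, 0], [0, 0, 0], [0, 0, 0], [0, 0, 0]])

```text
clock: 24.6
eef_pos: [0.4604, -0.1818, 0.0882]
tool_rot: [-0.002, 1.0, -0.0, -0.001]
ft_force: [-0.5, -0.3, -2.9]
grip_width: 0.0131
grasp_force: 59.4
```

Emit:
drive_tool(slide=[[0, 0, 0], [0, 0, 0], [0, 0, 0], [0, 0, 0], [0, 0, -0.05], [0, 0, -0.15], [0, 0, -0.3], [0, 0, -0.45]], rotation=[[0, 0, 0], [0, 0, 0], [0, 0, 0], [0, 0, 0], [0, 0, 0], [0, 0, 0], [0, 0, 0], [0, 0, 0.2]], gripper=0.75)

```text
clock: 25.6
eef_pos: [0.4605, -0.1818, 0.2026]
tool_rot: [0.049, 0.999, -0.0, -0.001]
ft_force: [0.2, -1.0, 0.2]
grip_width: 0.0642
grasp_force: 0.0
```

Run:
```python
from h import *
o=obs();plan([.46,.263,.14],tool(-np.pi/2),o)
c=snap('wrist');P=cloud(c);z=P[...,2]
m=(z>.09)&(z<.13)&(abs(P[...,0]-.46)<.09)&(abs(P[...,1]+.185)<.08)
q=P[m][:,:2].astype(np.float32);print(cv2.minAreaRect(q),len(q),z[m].max())
```

```text
t 25.6 q [-0.38  0.25 -0.06  1.26 -0.   -0.28] p [ 0.4605 -0.1818  0.2026] F [ 0.2 -1.   0.2] w 0.0642 g 0.0
slide [0.176 1.77  0.326] rot [-3.000e-03 -2.000e-03  2.945e+00]
((0.45915645360946655, -0.180669903755188), (0.1284964680671692, 0.0260027963668108), 0.1953926831483841) 5008 0.1189132692816979
```

Emit:
drive_tool(slide=[[0.01, 0.06, 0], [0.02, 0.18, 0], [0.03, 0.32, 0], [0.05, 0.46, 0], [0.06, 0.6, 0], [0.07, 0.74, 0], [0.08, 0.87, 0], [0.1, 1, 0]], rotation=[[0, 0, 0.1], [0, 0, 0.25], [0, 0, 0.4], [0, 0, 0.6], [0, 0, 0.8], [0, 0, 1], [0, 0, 1], [0, 0, 1]])

```text
clock: 26.65
eef_pos: [0.4597, 0.0706, 0.2015]
tool_rot: [0.293, 0.956, -0.0, -0.0]
ft_force: [1.0, 0.7, -1.0]
grip_width: 0.0643
grasp_force: 0.0
```

Run:
```python
from h import *
o=obs();plan([.46,.259,.14],tool(-np.pi/2),o)
```

```text
t 26.65 q [ 0.15  0.19 -0.14  1.24  0.    0.75] p [0.4597 0.0706 0.2015] F [ 1.   0.7 -1. ] w 0.0643 g 0.0
slide [0.421 0.625 0.322] rot [-2.000e-03 -1.000e-03  1.952e+00]
```

Emit:
drive_tool(slide=[[0.06, 0.09, 0], [0.12, 0.18, 0], [0.18, 0.27, 0], [0.24, 0.36, 0.05], [0.3, 0.45, 0.1], [0.36, 0.54, 0.15], [0.4, 0.6, 0.2], [0.42, 0.62, 0.2]], rotation=[[0, 0, 0.2], [0, 0, 0.5], [0, 0, 0.8], [0, 0, 1], [0, 0, 1], [0, 0, 1], [0, 0, 1], [0, 0, 1]])

```text
clock: 27.65
eef_pos: [0.4587, 0.2571, 0.1498]
tool_rot: [0.52, 0.854, -0.002, -0.001]
ft_force: [-0.2, 0.3, -0.1]
grip_width: 0.0645
grasp_force: 0.0
```

Emit:
drive_tool(slide=[[0, 0, 0], [0, 0, 0], [0, 0, 0], [0, 0, 0], [0, 0, 0.05], [0, 0, 0.1], [0, 0, 0.12], [0, 0, 0.12]], rotation=[[0, 0, 0.3], [0, 0, 0.6], [0, 0, 0.95], [0, 0, 0.95], [0, 0, 0.95], [0, 0, 0.95], [0, 0, 0.95], [0, 0, 0.95]])

```text
clock: 28.65
eef_pos: [0.4587, 0.2564, 0.1197]
tool_rot: [0.707, 0.707, -0.002, -0.001]
ft_force: [0.1, 0.0, 0.2]
grip_width: 0.0639
grasp_force: 0.0
```

Run:
```python
from fit import *
o=obs()
P=cloud(snap('wrist','w6.png'));walnut(P,.46,.263,.03);walnut(P,.365,.259,.03)
plan([.46,.261,.024],tool(-np.pi/2),o)
m=(P[...,2]>.026)&(P[...,2]<.036)&(abs(P[...,0]-.41)<.02)&(abs(P[...,1]-.28)<.03);print('wall y',np.percentile(P[m][:,1],[2,50,98]) if m.any() else None)
```

```text
t 28.65 q [ 0.51  0.37 -0.12  1.09  0.    2.08] p [0.4587 0.2564 0.1197] F [0.1 0.  0.2] w 0.0639 g 0.0
walnut [0.4612 0.2658] 1305 rms 0.0005 ztop 0.036
walnut [0.3665 0.261 ] 1747 rms 0.0006 ztop 0.036
slide [0.019 0.007 0.459] rot [-0.008  0.002  0.002]
wall y [0.28036629 0.28273163 0.28440706]
```

Emit:
drive_tool(slide=[[0.01, 0, 0.05], [0.02, 0.01, 0.13], [0.02, 0.01, 0.22], [0.02, 0.01, 0.31], [0.02, 0.01, 0.38], [0.02, 0.01, 0.43], [0.02, 0.01, 0.455], [0.02, 0.01, 0.46]], rotation=[[0, 0, 0], [0, 0, 0], [0, 0, 0], [0, 0, 0], [0, 0, 0], [0, 0, 0], [0, 0, 0], [0, 0, 0]])

```text
clock: 29.7
eef_pos: [0.4615, 0.2617, 0.0055]
tool_rot: [0.707, 0.707, -0.001, -0.001]
ft_force: [0.1, -0.5, 0.2]
grip_width: 0.0639
grasp_force: 0.0
```

Emit:
drive_tool(slide=[[0, 0, 0], [0, 0, 0], [0, 0, 0], [0, 0, 0], [0, 0, 0], [0, 0, -0.08], [0, 0, -0.2], [0, 0, -0.4]], rotation=[[0, 0, 0], [0, 0, 0], [0, 0, 0], [0, 0, 0], [0, 0, 0], [0, 0, 0], [0, 0, 0], [0, 0, 0]], gripper=0.2)

```text
clock: 30.7
eef_pos: [0.46, 0.2607, 0.1045]
tool_rot: [0.707, 0.707, -0.003, -0.001]
ft_force: [0.9, 0.6, 0.9]
grip_width: 0.0307
grasp_force: 59.5
```

Run:
```python
from h import *
o=obs();plan([.435,-.132,.15],tool(-np.pi/2),o);plan([.435,-.132,.07],tool(-np.pi/2),o)
```

```text
t 30.7 q [ 0.51  0.39 -0.13  1.06  0.    2.09] p [0.46   0.2607 0.1045] F [0.9 0.6 0.9] w 0.0307 g 59.5
slide [-1.571 -0.101 -0.101] rot [-0.014  0.005  0.001]
slide [-1.57  -0.099  0.219] rot [-0.014  0.005  0.001]
```

Emit:
drive_tool(slide=[[-0.05, 0, -0.03], [-0.15, -0.01, -0.06], [-0.28, -0.02, -0.08], [-0.42, -0.03, -0.1], [-0.56, -0.03, -0.1], [-0.7, -0.04, -0.1], [-0.85, -0.05, -0.1], [-1, -0.06, -0.1]], rotation=[[0, 0, 0], [0, 0, 0], [0, 0, 0], [0, 0, 0], [0, 0, 0], [0, 0, 0], [0, 0, 0], [0, 0, 0]])

```text
clock: 31.7
eef_pos: [0.4457, 0.0102, 0.1296]
tool_rot: [0.707, 0.707, -0.002, -0.001]
ft_force: [-0.1, 0.8, -0.5]
grip_width: 0.0309
grasp_force: 59.5
```

Emit:
drive_tool(slide=[[-0.14, -0.01, 0], [-0.27, -0.01, 0], [-0.39, -0.02, 0], [-0.49, -0.02, 0.04], [-0.55, -0.02, 0.12], [-0.57, -0.02, 0.2], [-0.57, -0.02, 0.28], [-0.57, -0.02, 0.32]], rotation=[[0, 0, 0], [0, 0, 0], [0, 0, 0], [0, 0, 0], [0, 0, 0], [0, 0, 0], [0, 0, 0], [0, 0, 0]])

```text
clock: 32.7
eef_pos: [0.4399, -0.1307, 0.0488]
tool_rot: [0.707, 0.707, -0.002, -0.002]
ft_force: [-0.1, 1.1, -0.0]
grip_width: 0.0306
grasp_force: 59.5
```

Run:
```python
from h import *
o=obs();plan([.44,-.132,.07],tool(-np.pi/2),o)
P=cloud(snap('scene','s7.png'));m=(abs(P[...,0]-.48)<.04)&(abs(P[...,1]+.14)<.1)&(P[...,2]<.06)&(P[...,2]>-.01)
for y in np.arange(-.2,-.04,.01):
    k=m&(abs(P[...,1]-y)<.005); print(round(y,2),np.round(np.median(P[k][:,2]),3) if k.any() else None,end=' ')
```

```text
t 32.7 q [-0.29  0.34 -0.39  0.85 -0.    1.28] p [ 0.4399 -0.1307  0.0488] F [-0.1  1.1 -0. ] w 0.0306 g 59.5
slide [-0.005  0.    -0.009] rot [-0.012 -0.002 -0.   ]
-0.2 0.031 -0.19 0.02 -0.18 0.017 -0.17 0.017 -0.16 0.022 -0.15 0.032 -0.14 0.041 -0.13 0.039 -0.12 0.049 -0.11 0.046 -0.1 0.048 -0.09 0.048 -0.08 None -0.07 None -0.06 0.056 -0.05 0.047
```

Emit:
drive_tool(slide=[[0, 0, -0.01], [0, 0, -0.02], [0, 0, -0.1], [0, 0, -0.25], [0.08, -0.02, -0.35], [0.2, -0.05, -0.4], [0.34, -0.08, -0.4], [0.5, -0.12, -0.4]], rotation=[[0, 0, 0], [0, 0, 0], [0, 0, 0], [0, 0, 0], [0, 0, 0], [0, 0, 0], [0, 0, 0], [0, 0, 0]], gripper=0.75)

```text
clock: 33.75
eef_pos: [0.4127, -0.005, 0.1523]
tool_rot: [0.707, 0.707, 0.0, 0.0]
ft_force: [0.2, 0.7, -0.1]
grip_width: 0.0638
grasp_force: 0.0
```

Run:
```python
from h import *
o=obs();plan([.366,.258,.024],tool(-np.pi/2),o)
for n in('scene','wrist'):
    P=cloud(snap(n,n+'8.png'));z=P[...,2]
    m=(abs(P[...,0]-.46)<.05)&(abs(P[...,1]+.135)<.035)&(z>.03)&(z<.05)
    print(n,m.sum(),P[m].mean(0) if m.any() else None,P[m].max(0) if m.any() else None)
```

```text
t 33.75 q [-0.01  0.12 -0.35  1.09 -0.    1.56] p [ 0.4127 -0.005   0.1523] F [ 0.2  0.7 -0.1] w 0.0638 g 0.0
slide [ 1.052 -0.188  0.589] rot [ 0.003  0.    -0.001]
scene 42 [ 0.43315797 -0.12330141  0.03576917] [ 0.44666945 -0.1116861   0.04124391]
wrist 1027 [ 0.43931655 -0.12237124  0.03593852] [ 0.45533462 -0.10963437  0.04185419]
```

The first walnut is back in the pan at (0.44, -0.122), with its top at 41 mm as expected.

Emit:
drive_tool(slide=[[0.15, -0.03, 0], [0.3, -0.06, 0], [0.45, -0.08, 0], [0.6, -0.11, 0], [0.74, -0.14, 0], [0.86, -0.16, 0.02], [0.95, -0.18, 0.08], [1, -0.19, 0.15]], rotation=[[0, 0, 0], [0, 0, 0], [0, 0, 0], [0, 0, 0], [0, 0, 0], [0, 0, 0], [0, 0, 0], [0, 0, 0]])

```text
clock: 34.85
eef_pos: [0.3653, 0.2455, 0.1141]
tool_rot: [0.707, 0.708, 0.001, -0.0]
ft_force: [0.2, 0.5, 0.5]
grip_width: 0.0638
grasp_force: 0.0
```

Run:
```python
from fit import *
o=obs();P=cloud(snap('wrist'));walnut(P,.366,.259,.03)
plan([.3655,.258,.024],tool(-np.pi/2),o)
```

```text
t 34.85 q [ 0.59  0.22 -0.35  1.    0.    2.16] p [0.3653 0.2455 0.1141] F [0.2 0.5 0.5] w 0.0638 g 0.0
walnut [0.3664 0.2609] 1859 rms 0.0005 ztop 0.036
slide [0.05  0.    0.436] rot [ 0.001 -0.003  0.003]
```

Emit:
drive_tool(slide=[[0.02, 0, 0.05], [0.04, 0, 0.13], [0.05, 0, 0.22], [0.05, 0, 0.31], [0.05, 0, 0.37], [0.05, 0, 0.41], [0.05, 0, 0.43], [0.05, 0, 0.435]], rotation=[[0, 0, 0], [0, 0, 0], [0, 0, 0], [0, 0, 0], [0, 0, 0], [0, 0, 0], [0, 0, 0], [0, 0, 0]])

```text
clock: 35.9
eef_pos: [0.3644, 0.2566, 0.0047]
tool_rot: [0.707, 0.707, -0.001, -0.001]
ft_force: [0.1, -0.2, -0.7]
grip_width: 0.064
grasp_force: 0.0
```

Emit:
drive_tool(slide=[[0, 0, 0], [0, 0, 0], [0, 0, 0], [0, 0, 0], [0, 0, 0], [0, 0, -0.08], [0, 0, -0.2], [-0.06, 0.02, -0.4]], rotation=[[0, 0, 0], [0, 0, 0], [0, 0, 0], [0, 0, 0], [0, 0, 0], [0, 0, 0], [0, 0, 0], [0, 0, 0]], gripper=0.2)

```text
clock: 36.9
eef_pos: [0.3677, 0.2411, 0.1041]
tool_rot: [0.706, 0.708, -0.003, -0.001]
ft_force: [0.6, -0.1, -0.6]
grip_width: 0.0313
grasp_force: 59.4
```

Run:
```python
from h import *
o=obs();plan([.482,-.134,.07],tool(-np.pi/2),o)
```

```text
t 36.9 q [ 0.58  0.23 -0.36  0.98  0.    2.15] p [0.3677 0.2411 0.1041] F [ 0.6 -0.1 -0.6] w 0.0313 g 59.4
slide [-1.501  0.455  0.213] rot [-0.012  0.004  0.004]
```

Emit:
drive_tool(slide=[[-0.1, 0.03, -0.03], [-0.22, 0.07, -0.06], [-0.35, 0.1, -0.08], [-0.48, 0.14, -0.1], [-0.61, 0.18, -0.1], [-0.74, 0.22, -0.1], [-0.87, 0.26, -0.1], [-1, 0.3, -0.1]], rotation=[[0, 0, -0.1], [0, 0, -0.2], [0, 0, -0.35], [0, 0, -0.5], [0, 0, -0.65], [0, 0, -0.8], [0, 0, -0.92], [0, 0, -1]])

```text
clock: 37.9
eef_pos: [0.4443, -0.0094, 0.1291]
tool_rot: [0.509, 0.861, -0.001, -0.001]
ft_force: [0.4, 0.1, -0.8]
grip_width: 0.0311
grasp_force: 59.4
```

Run:
```python
from h import *
o=obs();plan([.482,-.134,.074],tool(-np.pi/2+.5),o)
```

```text
t 37.9 q [-0.02  0.21 -0.31  1.05  0.    1.05] p [ 0.4443 -0.0094  0.1291] F [ 0.4  0.1 -0.8] w 0.0311 g 59.4
slide [-0.51  -0.107  0.296] rot [-0.005 -0.003  0.004]
```

Emit:
drive_tool(slide=[[-0.13, -0.03, 0], [-0.25, -0.05, 0], [-0.36, -0.07, 0], [-0.45, -0.09, 0.04], [-0.5, -0.1, 0.12], [-0.51, -0.11, 0.2], [-0.51, -0.11, 0.27], [-0.51, -0.11, 0.3]], rotation=[[0, 0, 0], [0, 0, 0], [0, 0, 0], [0, 0, 0], [0, 0, 0], [0, 0, 0], [0, 0, 0], [0, 0, 0]])

```text
clock: 38.9
eef_pos: [0.4801, -0.1331, 0.053]
tool_rot: [0.51, 0.86, -0.001, -0.002]
ft_force: [-0.2, -0.9, 0.1]
grip_width: 0.0308
grasp_force: 59.4
```

Emit:
drive_tool(slide=[[0, 0, -0.01], [0, 0, -0.02], [0, 0, -0.1], [0, 0, -0.25], [0, 0, -0.4], [0, 0, -0.5], [0, 0, -0.5], [0, 0, -0.5]], rotation=[[0, 0, 0], [0, 0, 0], [0, 0, 0], [0, 0, -0.1], [0, 0, -0.3], [0, 0, -0.6], [0, 0, -0.9], [0, 0, -1]], gripper=0.75)

```text
clock: 39.9
eef_pos: [0.4824, -0.1335, 0.1813]
tool_rot: [0.28, 0.96, -0.0, 0.001]
ft_force: [0.8, 0.1, 0.3]
grip_width: 0.0642
grasp_force: 0.0
```

Run:
```python
from h import *
o=obs();plan([.46,-.181,.15],tool(0),o)
P=cloud(snap('wrist','w9.png'));z=P[...,2]
m=(abs(P[...,0]-.46)<.06)&(abs(P[...,1]+.135)<.04)&(z>.028)&(z<.043)
k,l,s,c=cv2.connectedComponentsWithStats(m.astype(np.uint8))
for i in range(1,k):
    if s[i,4]>100:q=P[l==i];print(s[i,4],q.mean(0),q.max(0))
m=(z>.095)&(z<.125)&(abs(P[...,0]-.46)<.09)&(abs(P[...,1]+.185)<.08)
q=P[m][:,:2].astype(np.float32);print(cv2.minAreaRect(q),len(q))
```

```text
t 39.9 q [-0.27  0.27 -0.09  1.21 -0.    0.3 ] p [ 0.4824 -0.1335  0.1813] F [0.8 0.1 0.3] w 0.0642 g 0.0
slide [-0.027 -0.208  0.201] rot [-1.000e-03  3.000e-03 -1.136e+00]
167 [ 0.40373783 -0.13505281  0.03556578] [ 0.40406132 -0.09543489  0.04294154]
1435 [ 0.43964883 -0.12562294  0.03562062] [ 0.45645368 -0.11009341  0.04282251]
1309 [ 0.47573082 -0.12809531  0.03557217] [ 0.49306931 -0.11282886  0.04134736]
558 [ 0.51588441 -0.13403601  0.03573251] [ 0.51682184 -0.09509806  0.04298001]
((0.45879656076431274, -0.179844468832016), (0.12852555513381958, 0.02568635903298855), 0.10916649550199509) 7297
```

Both walnuts are in the pan, at (0.44, -0.126) and (0.476, -0.128). Now I'll grip the handle again.

Emit:
drive_tool(slide=[[0, -0.03, 0], [-0.01, -0.08, 0], [-0.02, -0.13, 0.02], [-0.02, -0.17, 0.06], [-0.03, -0.2, 0.1], [-0.03, -0.21, 0.14], [-0.03, -0.21, 0.16], [-0.03, -0.21, 0.16]], rotation=[[0, 0, -0.2], [0, 0, -0.4], [0, 0, -0.6], [0, 0, -0.8], [0, 0, -0.95], [0, 0, -1], [0, 0, -1], [0, 0, -1]])

```text
clock: 40.95
eef_pos: [0.4593, -0.1813, 0.1392]
tool_rot: [0.035, 0.999, 0.0, -0.001]
ft_force: [-0.4, -0.3, 0.7]
grip_width: 0.0638
grasp_force: 0.0
```

Run:
```python
from h import *
o=obs();plan([.46,-.181,.106],tool(0),o)
```

```text
t 40.95 q [-0.38  0.29 -0.18  1.11 -0.   -0.3 ] p [ 0.4593 -0.1813  0.1392] F [-0.4 -0.3  0.7] w 0.0638 g 0.0
slide [-0.003  0.001  0.209] rot [ 0.    -0.005 -0.142]
```

Emit:
drive_tool(slide=[[0, 0, 0.02], [0, 0, 0.05], [0, 0, 0.1], [0, 0, 0.14], [0, 0, 0.18], [0, 0, 0.2], [0, 0, 0.21], [0, 0, 0.21]], rotation=[[0, 0, -0.1], [0, 0, -0.14], [0, 0, -0.14], [0, 0, -0.14], [0, 0, -0.14], [0, 0, -0.14], [0, 0, -0.14], [0, 0, -0.14]])

```text
clock: 41.95
eef_pos: [0.4594, -0.1817, 0.0869]
tool_rot: [0.0, 1.0, -0.0, -0.001]
ft_force: [-0.3, 0.5, 0.7]
grip_width: 0.0641
grasp_force: 0.0
```

Emit:
drive_tool(slide=[[0, 0, 0], [0, 0, 0], [0, 0, 0], [0, 0, 0], [0, 0, 0], [0, 0, -0.02], [0, 0, -0.05], [0, 0, -0.09]], rotation=[[0, 0, 0], [0, 0, 0], [0, 0, 0], [0, 0, 0], [0, 0, 0], [0, 0, 0], [0, 0, 0], [0, 0, 0]], gripper=0)

```text
clock: 42.95
eef_pos: [0.4589, -0.1814, 0.1095]
tool_rot: [0.0, 1.0, 0.0, -0.002]
ft_force: [-0.2, 0.4, -4.0]
grip_width: 0.0129
grasp_force: 58.5
```

Run:
```python
from h import *
o=obs();plan([.446,-.032,.218],tool(0),o)
```

```text
t 42.95 q [-0.38  0.32 -0.22  1.03 -0.   -0.38] p [ 0.4589 -0.1814  0.1095] F [-0.2  0.4 -4. ] w 0.0129 g 58.5
slide [ 0.053  0.598 -0.358] rot [ 0.001 -0.007 -0.001]
```

Emit:
drive_tool(slide=[[0, 0, -0.07], [0, 0.01, -0.15], [0, 0.05, -0.23], [0.01, 0.12, -0.29], [0.02, 0.21, -0.33], [0.03, 0.31, -0.35], [0.04, 0.41, -0.36], [0.05, 0.5, -0.36]], rotation=[[0, 0, 0], [0, 0, 0], [0, 0, 0], [0, 0, 0], [0, 0, 0], [0, 0, 0], [0, 0, 0], [0, 0, 0]])

```text
clock: 43.95
eef_pos: [0.4466, -0.055, 0.2]
tool_rot: [-0.0, 1.0, 0.0, -0.001]
ft_force: [0.1, -0.9, -3.9]
grip_width: 0.0132
grasp_force: 58.6
```

Run:
```python
from h import *
o=obs();
for a in(0,-12,-18):plan([.446,-.032,.218],tool(0,np.radians(a)),o)
```

```text
t 43.95 q [-0.12  0.16 -0.18  1.23 -0.   -0.12] p [ 0.4466 -0.055   0.2   ] F [ 0.1 -0.9 -3.9] w 0.0132 g 58.6
slide [0.002 0.092 0.004] rot [ 0.    -0.004  0.001]
slide [0.002 0.076 0.002] rot [ 0.419 -0.004  0.001]
slide [0.002 0.069 0.   ] rot [ 0.629 -0.004  0.001]
```

Emit:
drive_tool(slide=[[0, 0.06, 0], [0, 0.085, 0], [0, 0.09, 0], [0, 0.085, 0], [0, 0.08, 0], [0, 0.08, 0], [0, 0.07, 0], [0, 0.07, 0]], rotation=[[0, 0, 0], [0, 0, 0], [0.05, 0, 0], [0.15, 0, 0], [0.25, 0, 0], [0.35, 0, 0], [0.45, 0, 0], [0.55, 0, 0]])

```text
clock: 44.95
eef_pos: [0.4473, -0.0395, 0.1995]
tool_rot: [0.001, 0.99, -0.138, -0.001]
ft_force: [-0.0, 0.8, -3.1]
grip_width: 0.0129
grasp_force: 58.6
```

Run:
```python
from h import *
o=obs();
for a in(-30,-42):plan([.446,-.032,.218],tool(0,np.radians(a)),o)
P=cloud(snap('scene','s10.png'));print(P[(abs(P[...,0]-.45)<.05)&(abs(P[...,1]-.04)<.04)&(P[...,2]>.12)&(P[...,2]<.2)].shape)
```

```text
t 44.95 q [ 0.1   0.17 -0.2   1.23 -0.28  0.1 ] p [ 0.4473 -0.0395  0.1995] F [-0.   0.8 -3.1] w 0.0129 g 58.6
slide [ 0.005 -0.01  -0.006] rot [ 0.493 -0.005 -0.002]
slide [ 0.005 -0.025 -0.011] rot [ 0.912 -0.005 -0.001]
(185, 3)
```

Now a slow tilt through the pouring angle.

Emit:
drive_tool(slide=[[0, 0, 0], [0, 0, 0], [0, 0, 0], [0, -0.01, 0], [0, -0.01, -0.01], [0, -0.01, -0.01], [0, -0.01, -0.01], [0, -0.02, -0.01]], rotation=[[0.1, 0, 0], [0.2, 0, 0], [0.3, 0, 0], [0.38, 0, 0], [0.45, 0, 0], [0.52, 0, 0], [0.59, 0, 0], [0.66, 0, 0]])

```text
clock: 46.0
eef_pos: [0.4472, -0.0432, 0.2031]
tool_rot: [-0.0, 0.954, -0.299, -0.001]
ft_force: [0.1, 0.1, -3.1]
grip_width: 0.0132
grasp_force: 58.8
```

Emit:
drive_tool(slide=[[0, 0, 0], [0, 0, 0], [0, -0.01, 0], [0, -0.01, 0], [0, -0.01, 0], [0, -0.02, 0], [0, -0.02, -0.01], [0, -0.03, -0.01]], rotation=[[0.07, 0, 0], [0.14, 0, 0], [0.21, 0, 0], [0.28, 0, 0], [0.36, 0, 0], [0.44, 0, 0], [0.52, 0, 0], [0.6, 0, 0]])

```text
clock: 47.0
eef_pos: [0.4474, -0.0479, 0.2096]
tool_rot: [-0.0, 0.899, -0.438, -0.001]
ft_force: [0.2, 0.6, -3.1]
grip_width: 0.0128
grasp_force: 58.9
```

Run:
```python
from h import *
o=obs();plan([.446,-.032,.218],tool(0,np.radians(-52)),o);plan([.46,-.11,.25],tool(0,np.radians(-20)),o)
for n in('scene','side'):
    P=cloud(snap(n,n+'11.png'));z=P[...,2]
    m=(np.hypot(P[...,0]-.444,P[...,1]-.016)<.045)&(z>.028)&(z<.05);print(n,m.sum(),P[m].mean(0),P[m].max(0))
```

```text
t 47.0 q [ 0.4   0.42 -0.16  1.47 -0.81  0.61] p [ 0.4474 -0.0479  0.2096] F [ 0.2  0.6 -3.1] w 0.0128 g 58.9
slide [0.005 0.013 0.005] rot [ 0.    -0.002  0.003]
slide [-0.05  -0.24   0.161] rot [-1.117 -0.003  0.002]
scene 61 [0.45379798 0.00952947 0.03570305] [0.47646488 0.02044565 0.04035728]
side 160 [0.44595501 0.00621909 0.03480709] [0.47802637 0.0215669  0.04097811]
```

Points at walnut height now appear at the bottom of the bowl. Next I'll level the sieve, move it right and stand it down.

Emit:
drive_tool(slide=[[0, 0, -0.02], [0, -0.04, -0.02], [-0.01, -0.08, 0], [-0.02, -0.12, 0.04], [-0.03, -0.16, 0.08], [-0.04, -0.2, 0.12], [-0.05, -0.22, 0.15], [-0.05, -0.24, 0.16]], rotation=[[-0.08, 0, 0], [-0.2, 0, 0], [-0.35, 0, 0], [-0.5, 0, 0], [-0.65, 0, 0], [-0.8, 0, 0], [-0.92, 0, 0], [-1, 0, 0]])

```text
clock: 48.1
eef_pos: [0.4593, -0.1177, 0.2334]
tool_rot: [0.001, 0.98, -0.2, -0.0]
ft_force: [-0.4, -0.3, -2.4]
grip_width: 0.0133
grasp_force: 58.8
```

Run:
```python
from h import *
o=obs();plan([.465,-.2,.17],tool(0),o);plan([.465,-.2,.118],tool(0),o)
for n in('scene','side'):
    c=snap(n,n+'12.png');P=cloud(c);z=P[...,2]
    m=(np.hypot(P[...,0]-.444,P[...,1]-.016)<.05)&(z>.027)&(z<.05);print(n,m.sum(),P[m].mean(0))
a=cv2.imread('pics/side12.png')[150:350,250:510];b=cv2.imread('pics/scene12.png')[170:370,190:450]
cv2.imwrite('pics/c6.png',np.hstack([cv2.resize(i,(400,308),interpolation=cv2.INTER_CUBIC) for i in(a,b)]))
```

```text
t 48.1 q [ 0.    0.17 -0.14  1.26 -0.4   0.01] p [ 0.4593 -0.1177  0.2334] F [-0.4 -0.3 -2.4] w 0.0133 g 58.8
slide [-0.023 -0.173  0.432] rot [-0.807 -0.    -0.003]
slide [-0.023 -0.091  0.624] rot [-0.807 -0.    -0.003]
scene 62 [0.45328335 0.01004961 0.03595227]
side 162 [0.44617703 0.00611783 0.03477572]
```

View pics/c6.png

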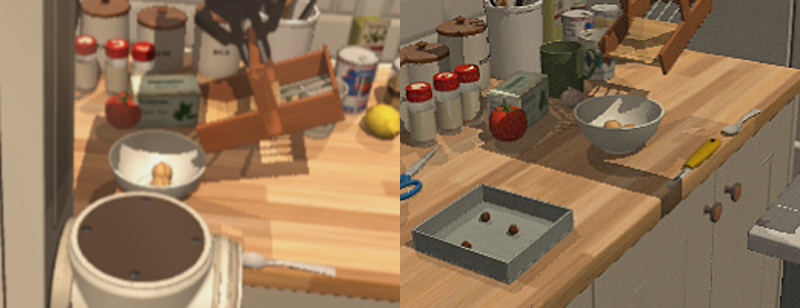

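Both walnuts are in the bowl: two pale balls show at (162,172) and (160,183) in the left crop. The three hazelnuts are in the tin and the sieve is empty. Now I'll set it down.

Emit:
drive_tool(slide=[[0, -0.04, 0.04], [0, -0.1, 0.1], [-0.01, -0.14, 0.18], [-0.01, -0.17, 0.27], [-0.02, -0.18, 0.36], [-0.02, -0.17, 0.45], [-0.02, -0.13, 0.53], [-0.02, -0.11, 0.58]], rotation=[[-0.12, 0, 0], [-0.25, 0, 0], [-0.4, 0, 0], [-0.55, 0, 0], [-0.68, 0, 0], [-0.78, 0, 0], [-0.81, 0, 0], [-0.81, 0, 0]])

```text
clock: 49.2
eef_pos: [0.4634, -0.199, 0.1085]
tool_rot: [0.0, 1.0, -0.0, -0.002]
ft_force: [0.4, -0.7, -3.4]
grip_width: 0.0132
grasp_force: 58.7
```

Run:
```python
from h import *
o=obs();plan([.465,-.2,.1065],tool(0),o)
```

```text
t 49.2 q [-0.4   0.34 -0.19  1.04 -0.   -0.4 ] p [ 0.4634 -0.199   0.1085] F [ 0.4 -0.7 -3.4] w 0.0132 g 58.7
slide [-0.007 -0.004  0.084] rot [-0.001 -0.009 -0.001]
```

Emit:
drive_tool(slide=[[0, 0, 0.015], [0, 0, 0.035], [0, 0, 0.055], [0, 0, 0.07], [0, 0, 0.08], [0, 0, 0.085], [0, 0, 0.085], [0, 0, 0.085]], rotation=[[0, 0, 0], [0, 0, 0], [0, 0, 0], [0, 0, 0], [0, 0, 0], [0, 0, 0], [0, 0, 0], [0, 0, 0]])

```text
clock: 50.2
eef_pos: [0.4644, -0.199, 0.0884]
tool_rot: [0.0, 1.0, -0.0, -0.001]
ft_force: [0.3, 0.7, -2.1]
grip_width: 0.013
grasp_force: 58.7
```

Emit:
drive_tool(slide=[[0, 0, 0], [0, 0, 0], [0, 0, 0], [0, 0, 0], [0, 0, -0.03], [0, 0, -0.1], [0, 0, -0.22], [0, 0, -0.36]], rotation=[[0, 0, 0], [0, 0, 0], [0, 0, 0], [0, 0, 0], [0, 0, 0], [0, 0, 0], [0, 0, 0], [0, 0, 0]], gripper=0.8)

```text
clock: 51.2
eef_pos: [0.4641, -0.1988, 0.1792]
tool_rot: [0.0, 1.0, 0.0, -0.002]
ft_force: [0.8, -0.2, -0.2]
grip_width: 0.0685
grasp_force: 0.0
```

Emit:
drive_tool(slide=[[0, 0, -0.12], [0, 0, -0.2], [0, 0, -0.25], [0, 0, -0.25], [0, 0, -0.25], [0, 0, -0.25], [0, 0, -0.25], [0, 0, -0.25]], rotation=[[0, 0, 0], [0, 0, 0], [0, 0, 0], [0, 0, 0], [0, 0, 0], [0, 0, 0], [0, 0, 0], [0, 0, 0]])

```text
clock: 52.2
eef_pos: [0.4645, -0.1989, 0.2404]
tool_rot: [0.0, 1.0, 0.0, -0.001]
ft_force: [0.1, 0.6, 0.2]
grip_width: 0.0685
grasp_force: 0.0
```

Run:
```python
from h import *
o=obs()
P=cloud(snap('wrist','w13.png'));z=P[...,2]
m=(z>.095)&(z<.13)&(abs(P[...,0]-.465)<.09)&(abs(P[...,1]+.2)<.08)
q=P[m];print('handle',cv2.minAreaRect(q[:,:2].astype(np.float32)),np.percentile(q[:,2],[5,50,99]))
for n in('scene','side'):
    P=cloud(snap(n));z=P[...,2]
    m=(np.hypot(P[...,0]-.444,P[...,1]-.016)<.05)&(z>.027)&(z<.05);print(n,m.sum(),P[m].mean(0))
```

```text
t 52.2 q [-0.4   0.25  0.04  1.36 -0.   -0.4 ] p [ 0.4645 -0.1989  0.2404] F [0.1 0.6 0.2] w 0.0685 g 0.0
handle ((0.46385714411735535, -0.19807155430316925), (0.127975732088089, 0.025947265326976776), 0.028415368869900703) [0.11214512 0.11617217 0.11802328]
scene 61 [0.4535608  0.00934874 0.03549879]
side 162 [0.44607187 0.00560049 0.03484289]
```

```bash
python3 -c "
from workcell import bot;print(bot.job_done())"
```

```text
the job is handed in; nothing more can be done
None
```

Job handed in at about 52 s: the three hazelnuts are in the tin, both walnuts are in the bowl and the empty sieve stands upright and released; the first tip threw the walnuts past the bowl onto the worktop, so I put them back in the sieve and tipped them again.

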